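Load a sealed disc source into a planchet counter and start the count

TASK

Load the counter on the bench: with the fingertips, push the orange disc over the loading wing onto the drawn-out slide until it drops flat into the round recess, then push the slide fully home by its black knob, and finally press the green start key on top of the counter and let it come up again. Do not pick the disc up, do not press the key before the slide is home, and leave the blue disc and everything else where it stands.

Things in the scene. Friction and masses are not known exactly. Their poses are not given: they have to be found in the camera images.
- counter: white and grey bench instrument, fixed. Origin on the worktop under the housing; its x points to its rear, -x is its front (towards the robot within 0.22 rad), y to its left, z up. Housing x -80 to +60 mm, y +-120 mm; front part 66 mm high with a flat round cap 5 mm higher, console 116 mm high from x = -5 mm back. Its slot is only 3.5 mm higher than the slide's deck: an unseated disc cannot go in
- recess (a point): centre of the mouth of the round recess in the slide's deck (dark floor, 44 mm across, 8.5 mm deep), level with the deck, 26 mm above the worktop
- slide_knob (a point): centre of the front end face of the black round knob (18 mm diameter, axis along the counter's x) that stands 18 mm out of the slide's front plate; 35.5 mm above the worktop. Push it along the counter's +x
- slide (a joint): travel of the aluminium sample slide, m: 0 = home (pushed to the rear, +x of the counter, against its stop), 0.085 = fully drawn out; about 2.5 N friction, stays where left. Deck 88 mm wide, level with the wings, 42 mm before and behind the recess centre; at its front end stands a plate 8 mm thick, top 44 mm above the worktop
- source_disc: the orange disc with a small bright round window on top: 40 mm diameter, 7 mm thick, about 30 g, loose, lying flat on one of the wings. Origin at the centre of its underside. Seated it lies flat, 1.5 mm below the deck
- blank_disc: the blue disc of the same size with the same window, lying on the other wing (which one is where varies). Origin at the centre of its underside. To be left alone
- start_key_top (a point): centre of the top of the green round push key (22 mm diameter) on the front right of the counter's low top, facing up. Travel 5 mm, about 5 N fully down; springs back
- start_key (a joint): travel of the start key, m: 0 = up, 0.005 = fully down
- forceps: bright steel forceps 132 mm long lying on the worktop before the left wing; bystander
- black_vial: black plastic vial, 31 mm diameter, 49 mm high, standing left of the housing; bystander
- battery_9v: blue and gold 9 V block battery, 18x27x47 mm, standing right of the housing; bystander
- wing_left (a point): point on the top of the left grey loading wing, level, 26 mm above the worktop; the wing spans x -167 to -80 mm and y 45 to 155 mm in the counter's frame, in front of the housing beside the slide
- wing_right (a point): point on the top of the right grey loading wing, level, 26 mm above the worktop; the wing spans x -167 to -80 mm and y -155 to -45 mm in the counter's frame, in front of the housing beside the slide
There are look-alikes about, which are no part of the job. What is meant by the source_disc is not white, and is the smaller of those in its own colour.

How it is judged:
On the way, in this order (a step that is already met when the one before it is completed fails the run):
1. the orange disc has dropped flat into the recess while the slide is still drawn out (z of source_disc in the frame of recess below -0.0065 m and horizontal distance between source_disc and recess below 0.004 m and angle between source_disc's own z axis and vertical below 0.08 rad and value of joint slide above 0.045 m), for 0.2 s.
2. the slide is fully home with the disc in its recess (value of joint slide below 0.003 m and z of source_disc in the frame of recess below -0.0065 m and horizontal distance between source_disc and recess below 0.004 m), for 0.2 s.
3. the start key is pressed (value of joint start_key above 0.0035 m), for 0.05 s.
At the end, for the whole second after the job is handed in: orange disc flat (0.08 rad) and at rest in the recess, its underside 6.5 mm or more below the deck, within 4 mm of the recess centre; slide home to 3 mm; start key pressed 3.5 mm or more after that and up again (1 mm); blue disc within 15 mm of its start (all of step 2 and value of joint start_key below 0.001 m and angle between source_disc's own z axis and vertical below 0.08 rad and linear speed of source_disc below 0.01 m/s and distance of blank_disc from where it was at the start of the episode below 0.015 m); the robot touches nothing.
It fails at once if the orange disc is lifted: its underside more than 10 mm above the deck (z of source_disc in the frame of counter above 0.036 m).
It fails at once if the start key is pressed before the slide is home (value of joint start_key above 0.0025 m and value of joint slide above 0.004 m).
It fails at once if the blue disc is moved more than 15 mm (distance of blank_disc from where it was at the start of the episode above 0.015 m).
It fails at once if a bystander (forceps, vial, battery) is moved more than 20 mm (distance of any of forceps, black_vial, battery_9v from where it was at the start of the episode above 0.02 m).
It also fails if it takes over 51 s, if anything falls off the work surface, if the arm or the gripper's body presses on something with over 40 N, if the wrist force passes 120 N, or if a joint passes its speed limit or range.

ROBOT

A 7-joint arm with a two-finger parallel gripper is mounted at the origin on a cart in front of the work surface, level with it; the furniture and walls round the work are solid. World frame = base frame: x ahead of the robot, y to its left, z up, the work surface at z = 0. Lengths are in m, angles in rad, forces in N, time in s.
With the tool pointing down it reaches from about 0.425 to 0.95 m from the base axis. Payload 4.7 kg.
Tool frame: the origin (TCP) lies on the centre line of the jaws, within the pads' length; the fingertips stand 19 mm ahead of it and the grasp point (between the pads) is the TCP (arm.tips_ahead is the distance from the TCP to the fingertips, in m); z points along the fingers, y is the line along which they close (so a half turn about z gives the same grasp; the last joint's range is limited). The gripper opens to 85 mm and grips with 20 to 120 N. Pads are 22 mm wide; open, the fingers measure 114 mm over their backs; the gripper's body (76 mm by 85 mm) begins 54 mm behind the grasp point. The pads swing forward as they close: fully open they stand 13 mm farther back than shut.
Start: joints at [1.299, 0.469, -0.049, 1.532, 0.024, 1.141, -0.082], TCP at [0.162, -0.655, 0.25] pointing down, gripper open.
Joint ranges: [-2.59, 2.59], [-0.33, 1.99], [-1.39, 1.29], [0.1, 2.45], [-1.04, 4.18], [0.21, 1.99], [-2.66, 2.66]. Speed limits (rad/s): [2.57, 2.57, 3.14, 3.14, 3.14, 3.14, 3.14].

INTERFACE

Orientations are given as a unit quaternion [x, y, z, w].
In Python, from plant import arm gives the robot as it stands.
- The arm moves only by the shell command python3 -m crank 'ROWS' [FORCE]. ROWS is JSON, a list of rows, each an object with "offset": the shift along the tool's x, y, z in cm, a list of three; "yaw": the turn about the tool's z in degrees; "jaw": the closure, from -1 (fully open) to 1 (shut), so that 0 is half open. In form: [{"offset": [dx, dy, dz], "yaw": yaw, "jaw": jaw}, ...]. A call has 1 to 20 rows; each row shifts and turns the commanded pose from where the row before left it, along the tool's axes as they then stand; what a row does not reach is not made up. A row lasts 1/10 s, in which the tool goes at most 50 mm and 8.59 degrees, less where a joint would pass 70% of its speed; a pose out of reach is approached as far as the arm can. A call with a gripper value outside its range is refused whole. The fingers move at their own pace and stop on an object; FORCE is the grip in N (left out, the last holds). Time passes only in rows, so rows that do not move let the fingers close. It gives the time, the measured TCP pose, the force, the opening and the grip force at its end, in the units of the state.
- arm.observe(): the state, without advancing time (a new reading comes with each control period).
- arm.camera(name): name is "scene" or "top" or "wrist"; returns a dict with "frame" (384x512x3 uint8, red, green, blue), "intrinsics" (3x3 intrinsics, pixels), "D" ([k1, k2, p1, p2, k3] as OpenCV has them; the pictures are not rectified), "pose" (4x4, takes a point from camera to world coordinates); the wrist camera has in their place "T_tool_cam" (4x4, takes a point from camera to tool coordinates, whose origin is the TCP and whose axes are the flange's). Camera axes: x right, y up, looking along -z (the intrinsics and any distortion apply to the point x, -y, -z); pixel columns grow to the right and rows downward; lengths in m; the calibration is good to about 2 mm. A picture is of the moment at which its call begins: read the wrist's pose just before it. There is no depth.
- arm.hand_in(): hands the job in; it is judged then, once.
Trained networks look in the newest picture that a camera, given by its name, has taken for a name from the list of things; names that differ only in an ending like _2 or _b are one class to them, and where a whole thing is asked for, a point or a joint stands for the part that bears it (a point fixed in the world has none). Each returns a list of dicts, best first, with "p" (0 to 1); they miss things now and then, are a little off and sometimes report something else, mostly with a low value. They report only what shows in the picture. A call takes as long as a camera call. They do not tell look-alikes from the thing itself.
- arm.cut_out(name, camera): "pixels" (384x512 bool, what is visible of it) and "rect" ([left, top, width, height] in pixels, round what is visible of it).
- arm.tip_of(name, camera): "pixel" ([column, row] in pixels: a listed point, or the origin of a listed thing).
The state is a dict: "time_s": time; "joint_pos": joint angles; "joint_velocities": joint speeds; "tau": joint torques, N m; "position": TCP position; "tool_rot": TCP orientation; "wrist_force": force on the tool from outside, world axes, zero at the start; "ft_torque": the same for the moment, N m; "opening": finger opening in m; "grip_force": force on a finger pad.
Only numpy, scipy, OpenCV 4.12 (cv2) and the standard library are available. Lean on these libraries where they do the work, as an engineer would, in place of code of your own. Each camera call takes 0.05 s, during which the arm holds its last target. There are 200 camera calls.

## Working session

There is one attempt and no reset: what is moved stays moved. The work goes in short steps, Python scripts to look and compute and a shell command to move; the robot and the scene stay as the last step left them, time stands still between calls to the robot, and variables do not carry over. Pictures are saved under pics/ and viewed, at most 10 in all, crops included, and the job is handed in when it is done.

```bash
mkdir -p pics; ls; cat > h.py <<'E'
import numpy as np, cv2, json
from scipy.spatial.transform import Rotation as R
from plant import arm
def cam(name):
    s=arm.observe(); c=arm.camera(name)
    if name=="wrist":
        T=np.eye(4); T[:3,:3]=R.from_quat(s["tool_rot"]).as_matrix(); T[:3,3]=s["position"]
        c["pose"]=T@np.array(c["T_tool_cam"])
    for k in("pose","intrinsics","D"): c[k]=np.array(c[k],float)
    return c
def ray(c,px,z):
    u=cv2.undistortPoints(np.array([[px]],float),c["intrinsics"],c["D"])[0,0]
    d=c["pose"][:3,:3]@np.array([u[0],-u[1],-1]); o=c["pose"][:3,3]
    return o+d*(z-o[2])/d[2]
def proj(c,P):
    T=np.linalg.inv(c["pose"]); p=T[:3,:3]@np.array(P)+T[:3,3]; p=p*[1,-1,-1]
    return cv2.projectPoints(p[None],np.zeros(3),np.zeros(3),c["intrinsics"],c["D"])[0].ravel()
def save(im,f): cv2.imwrite(f,cv2.cvtColor(im,cv2.COLOR_RGB2BGR))
E
python3 - <<'E'
from h import *
hts=dict(recess=.026,slide_knob=.0355,start_key_top=.07,wing_left=.026,wing_right=.026,source_disc=.026,blank_disc=.026,counter=0,forceps=0,black_vial=0,battery_9v=0)
print(arm.observe())
for n in("top","scene"):
    c=cam(n); save(c["frame"],f"pics/{n}0.png"); print(n,c["pose"][:3,3].round(3))
    for k,z in hts.items():
        for d in arm.tip_of(k,n)[:3]:
            print(k,round(d["p"],2),np.round(d["pixel"],1),ray(c,d["pixel"],z).round(4))
E
```

```text
pics
{'time_s': 0.0, 'joint_pos': array([ 1.29908851,  0.4694459 , -0.04855961,  1.53370684,  0.02411834,
        1.14098843, -0.0823101 ]), 'joint_velocities': array([ 5.31317989e-04, -2.83893519e-04, -6.01303303e-05, -3.58456361e-05,
       -1.89937689e-03,  1.09965293e-04,  1.02768152e-03]), 'tau': array([ 4.30935006e-04, -5.10306144e+01, -4.65324742e-02, -2.37709469e+01,
        1.07465420e-02,  7.50103238e-03,  3.55557333e-06]), 'position': array([ 0.16214381, -0.65466945,  0.2492528 ]), 'tool_rot': array([ 9.92639239e-01,  1.21104821e-01, -1.70728784e-04, -9.66285787e-04]), 'wrist_force': array([-0.29750217,  0.1007401 , -0.04951266]), 'ft_torque': array([-0.0113787 , -0.03469452,  0.03726634]), 'grip_force': 0.0, 'opening': 0.08532072429305686}
top [0.508 0.137 1.062]
recess 0.76 [255.1 212. ] [0.5334 0.1402 0.026 ]
slide_knob 0.9 [251.7 238. ] [0.4643 0.149  0.0355]
start_key_top 0.62 [289.3 185.2] [0.6017 0.0518 0.07  ]
wing_left 0.54 [287.5 218.7] [0.5156 0.0532 0.026 ]
wing_left 0.37 [251.4 239.8] [0.4592 0.1499 0.026 ]
wing_right 0.68 [292.3 216.2] [0.5223 0.0403 0.026 ]

[... 631 characters left out ...]
23 0.1448 0.0355]
start_key_top 0.46 [276.8 174.5] [0.6285 0.0194 0.07  ]
wing_left 0.57 [242.  239.7] [0.5172 0.2469 0.026 ]
wing_right 0.89 [302.8 208.1] [0.5174 0.0425 0.026 ]
wing_right 0.3 [171.4 239.6] [0.6219 0.3599 0.026 ]
source_disc 0.67 [186.4 270.6] [0.5114 0.4039 0.026 ]
source_disc 0.5 [244.7 236.9] [0.5213 0.2349 0.026 ]
source_disc 0.47 [238.4 237.6] [0.5287 0.247  0.026 ]
blank_disc 0.51 [302.8 210.2] [0.5107 0.0503 0.026 ]
counter 0.85 [234.9 212.4] [0.6475 0.1483 0.    ]
forceps 0.47 [280.9 283.3] [0.3776 0.2712 0.    ]
black_vial 0.76 [170.3 238.8] [0.6593 0.3376 0.    ]
black_vial 0.51 [280.4 281.6] [0.382 0.268 0.   ]
battery_9v 0.28 [301.5 207.8] [0.5491 0.0076 0.    ]
```

```bash
python3 - <<'E'
import cv2
a=cv2.imread("pics/top0.png")[130:290,130:340]
cv2.imwrite("pics/top0c.png",cv2.resize(a,None,fx=3.7,fy=3.7,interpolation=cv2.INTER_CUBIC))
E
```

```text
(no output)
```

View pics/top0c.png

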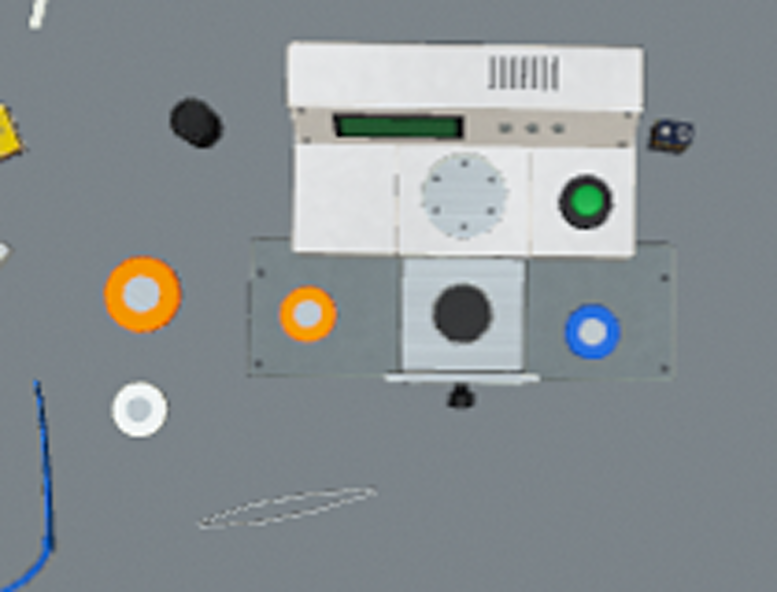

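The top view shows these candidates for the orange disc, in full-picture pixels:
- Large orange disc on the worktop at about (168,209).
- White disc at (168,241).
- Small orange disc on the left wing at (213,215). This is the one I choose.

The blue disc is at (290,219), the recess at (255,214), the knob at (254,237) and the key at (289,184).

```bash
cat >> h.py <<'E'
def seg(c,lo,hi,z,near,r=None,up=4):
    """centroid of hsv blob nearest the expected pixel"""
    h=cv2.cvtColor(c["frame"],cv2.COLOR_RGB2HSV); m=cv2.inRange(h,lo,hi)
    n,l,s,ce=cv2.connectedComponentsWithStats(m)
    k=[i for i in range(1,n) if s[i,4]>25]
    i=min(k,key=lambda i:np.hypot(*(ce[i]-near)))
    cs,_=cv2.findContours((l==i).astype(np.uint8),cv2.RETR_EXTERNAL,cv2.CHAIN_APPROX_NONE)
    q=max(cs,key=len); (u,v),ax,_=cv2.fitEllipse(q)
    return np.array([u,v]),ax,ray(c,(u,v),z)
OR=((8,150,120),(25,255,255)); BL=((100,120,80),(125,255,255)); GR=((50,100,60),(80,255,255)); DK=((0,0,0),(180,255,85))
E
python3 - <<'E'
from h import *
c=cam("top")
for n,col,z,px in(("orange",OR,.033,(213,215)),("big",OR,.01,(168,209)),("blue",BL,.033,(290,219)),("recess",DK,.026,(255,214)),("key",GR,.072,(289,184)),("knob",DK,.0355,(254,237))):
    print(n,*[np.round(v,4) for v in seg(c,*col,z,px)])
# wing outer corners & plate for yaw: crop px -> full
f=lambda x,y:(130+x/3.7,130+y/3.7)
for n,p in(("wingL front",f(247,375)),("wingR front",f(675,380)),("wingL back",f(250,240)),("wingR back",f(677,243))): print(n,ray(c,p,.026).round(4))
h0=cv2.cvtColor(c["frame"],cv2.COLOR_RGB2HSV);print(h0[214,255],h0[237,254])
print(arm.tips_ahead)
E
```

```text
orange [212.7854 214.32  ] [13.8762 14.2083] [0.5268 0.2529 0.033 ]
big [167.9574 209.1109] [19.5168 19.7736] [0.5412 0.378  0.01  ]
blue [289.6846 219.1986] [14.082  14.1806] [0.5142 0.048  0.033 ]
recess [254.4224 214.2765] [13.872  14.3786] [0.5273 0.142  0.026 ]
key [288.1197 183.8803] [8.2444 8.2628] [0.6049 0.055  0.072 ]
knob [254.1123 236.8833] [5.5046 6.5641] [0.4673 0.1426 0.0355]
wingL front [0.4814 0.2961 0.026 ]
wingR front [ 0.4782 -0.0135  0.026 ]
wingL back [0.5792 0.2951 0.026 ]
wingR back [ 0.5776 -0.0158  0.026 ]
[120  13  58] [120  16  47]
0.019
```

```bash
python3 - <<'E'
import cv2
a=cv2.imread("pics/top0.png")[190:245,160:275]
cv2.imwrite("pics/crop1.png",cv2.resize(a,None,fx=6,fy=6,interpolation=cv2.INTER_CUBIC))
E
```

```text
(no output)
```

View pics/crop1.png

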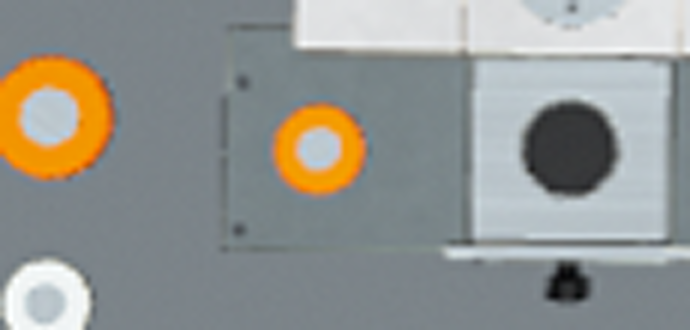

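The crop confirms it. The small orange disc at crop (319,149) measures 14 px, which is 40 mm, and it lies on the left wing. The large disc at crop (50,117) is a look-alike. Moving over now.

```bash
python3 -m crank '[{"offset":[3.9,-2.1,0],"yaw":0,"jaw":0.43},{"offset":[3.9,-2.1,0],"yaw":0,"jaw":0.43},{"offset":[3.9,-2.1,0],"yaw":0,"jaw":0.43},{"offset":[3.9,-2.1,0],"yaw":0,"jaw":0.43},{"offset":[3.9,-2.1,0],"yaw":0,"jaw":0.43},{"offset":[3.9,-2.1,0],"yaw":0,"jaw":0.43},{"offset":[3.9,-2.1,0],"yaw":0,"jaw":0.43},{"offset":[3.9,-2.1,0],"yaw":0,"jaw":0.43},{"offset":[3.9,-2.1,0],"yaw":0,"jaw":0.43},{"offset":[3.9,-2.1,0],"yaw":0,"jaw":0.43},{"offset":[3.9,-2.1,0],"yaw":0,"jaw":0.43},{"offset":[1.1,-4.5,0],"yaw":0,"jaw":0.43},{"offset":[1.1,-4.5,0],"yaw":0,"jaw":0.43},{"offset":[1.1,-4.5,0],"yaw":0,"jaw":0.43},{"offset":[1.1,-4.5,0],"yaw":0,"jaw":0.43},{"offset":[1.1,-4.5,0],"yaw":0,"jaw":0.43},{"offset":[1.1,-4.5,0],"yaw":0,"jaw":0.43},{"offset":[1.1,-4.5,0],"yaw":0,"jaw":0.43}]'; python3 -c "
from h import *
s=arm.observe();M=R.from_quat(s['tool_rot']).as_matrix();print(s['joint_pos'].round(2));print(M.round(3))
print(M.T@(np.array([.515,.22,.25])-s['position'])*100)"
```

```text
time_s: 3.05
position: [0.522, -0.0018, 0.2507]
tool_rot: [0.993, 0.121, 0.0, 0.0]
wrist_force: [0.6, 0.3, 0.0]
opening: 0.0243
grip_force: 0.0
[ 0.24  0.24 -0.37  1.88  0.1   1.04 -1.51]
[[ 0.971  0.24   0.001]
 [ 0.24  -0.971 -0.   ]
 [ 0.001  0.001 -1.   ]]
[  4.64779896 -21.69991571   0.06290152]
```

```bash
python3 -m crank '[{"offset":[0,0,0],"yaw":-8.4,"jaw":0.43},{"offset":[0,0,0],"yaw":-8.4,"jaw":0.43},{"offset":[0,0,0],"yaw":-8.4,"jaw":0.43},{"offset":[0,0,0],"yaw":-8.4,"jaw":0.43},{"offset":[0,0,0],"yaw":-8.4,"jaw":0.43},{"offset":[0,0,0],"yaw":-8.4,"jaw":0.43},{"offset":[0,0,0],"yaw":-8.4,"jaw":0.43},{"offset":[0,0,0],"yaw":-8.4,"jaw":0.43},{"offset":[0,0,0],"yaw":-8.4,"jaw":0.43},{"offset":[4.5,0,0],"yaw":0,"jaw":0.43},{"offset":[4.5,0,0],"yaw":0,"jaw":0.43},{"offset":[4.5,0,0],"yaw":0,"jaw":0.43},{"offset":[4.5,0,0],"yaw":0,"jaw":0.43},{"offset":[2,0,0],"yaw":0,"jaw":0.43},{"offset":[0,0,0],"yaw":0,"jaw":0.43}]'; python3 - <<'E'
from h import *
s=arm.observe();M=R.from_quat(s['tool_rot']).as_matrix();print(s['position'],s['joint_pos'].round(2));print(M.round(3))
c=cam("wrist"); save(c["frame"],"pics/w1.png"); print(c["pose"].round(3))
for n,col,z,P in(("orange",OR,.033,(.527,.253,.033)),("blue",BL,.033,(.514,.048,.033)),("recess",DK,.026,(.527,.142,.026)),("key",GR,.072,(.605,.055,.072)),("knob",DK,.0355,(.467,.143,.0355))):
    px=proj(c,P);print(n,px.round())
    try: print(*[np.round(v,4) for v in seg(c,*col,z,px)])
    except Exception as e: print(e)
E
```

```text
time_s: 4.55
position: [0.523, 0.2007, 0.2507]
tool_rot: [0.708, 0.706, 0.001, -0.001]
wrist_force: [-1.0, -0.6, 0.3]
opening: 0.0244
grip_force: 0.0
[0.52299946 0.20069849 0.25068234] [ 0.08  0.35 -0.66  1.78  0.24  1.09 -0.66]
[[ 0.002  1.     0.   ]
 [ 1.    -0.002  0.002]
 [ 0.002  0.    -1.   ]]
[[ 1.     0.001  0.     0.522]
 [-0.001  0.947  0.321  0.284]
 [ 0.    -0.321  0.947  0.374]
 [ 0.     0.     0.     1.   ]]
orange [255. 127.]
[254.1519 126.5217] [30.4435 31.7694] [0.5257 0.253  0.033 ]
blue [246. 271.]
[245.1052 269.6298] [23.4555 26.323 ] [0.5131 0.0497 0.033 ]
recess [255. 209.]
[254.2937 207.7169] [25.1581 28.0313] [0.5263 0.1438 0.026 ]
key [314. 284.]
min() iterable argument is empty
knob [210. 211.]
[209.3582 212.0473] [12.1941 12.7759] [0.466  0.1415 0.0355]
```

View pics/w1.png

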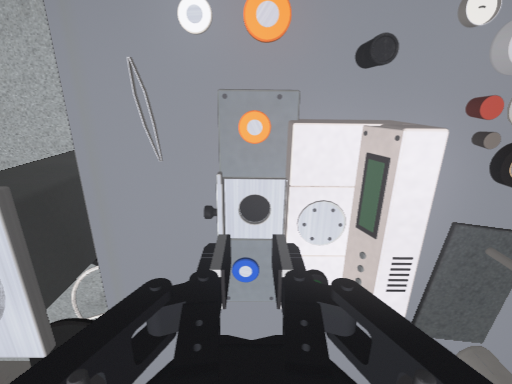

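The wrist view agrees to within 2 mm: disc at (254,127), recess at (254,208), blue disc at (245,270), knob at (209,212). Next I set the open fingertips down behind the disc, with the jaw gap across the push direction so it cradles the disc.

```bash
python3 -m crank '[{"offset":[4.5,0.2,0],"yaw":0,"jaw":0.43},{"offset":[4.5,0.2,0],"yaw":0,"jaw":0.43},{"offset":[0,0,5],"yaw":0,"jaw":0.43},{"offset":[0,0,5],"yaw":0,"jaw":0.43},{"offset":[0,0,5],"yaw":0,"jaw":0.43},{"offset":[0,0,3],"yaw":0,"jaw":0.43},{"offset":[0,0,1.2],"yaw":0,"jaw":0.43},{"offset":[0,0,0],"yaw":0,"jaw":0.43},{"offset":[0,0,0],"yaw":0,"jaw":0.43}]'
python3 -m crank '[{"offset":[0,0,0.3],"yaw":0,"jaw":0.43},{"offset":[0,0,0.3],"yaw":0,"jaw":0.43},{"offset":[0,0,0],"yaw":0,"jaw":0.43}]'; python3 -m crank '[{"offset":[0,0,0.2],"yaw":0,"jaw":0.43},{"offset":[0,0,0],"yaw":0,"jaw":0.43}]'
python3 - <<'E'
from h import *
c=cam("scene"); save(cv2.resize(c["frame"][180:280,180:320],None,fx=5,fy=5,interpolation=cv2.INTER_CUBIC),"pics/s1.png")
E
```

```text
time_s: 5.5
position: [0.53, 0.2864, 0.0599]
tool_rot: [0.711, 0.704, 0.001, 0.001]
wrist_force: [-0.4, -0.3, 0.2]
opening: 0.0242
grip_force: 0.0
time_s: 5.8
position: [0.529, 0.2864, 0.0529]
tool_rot: [0.71, 0.704, 0.0, 0.0]
wrist_force: [-0.4, 0.1, 1.1]
opening: 0.0241
grip_force: 0.0
time_s: 6.0
position: [0.5287, 0.2863, 0.0503]
tool_rot: [0.71, 0.704, -0.0, 0.0]
wrist_force: [0.6, 0.5, -0.2]
opening: 0.0247
grip_force: 0.0
```

View pics/s1.png

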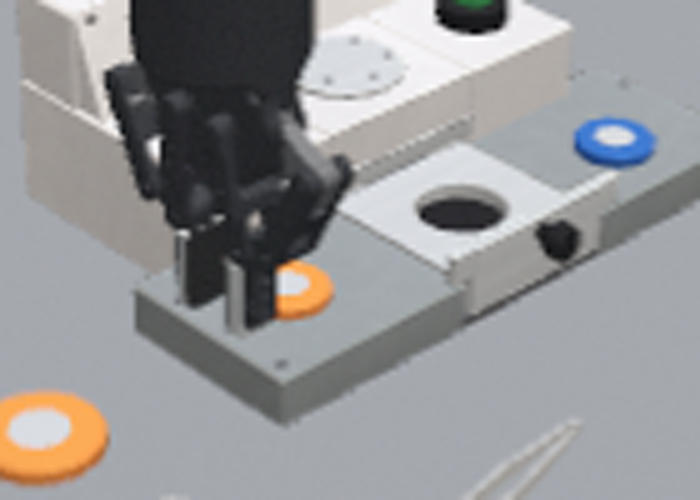

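The fingers straddle the line behind the orange disc (crop 290,290) and still sit a little high. I'll lower them until they touch and shift 2 mm.

```bash
python3 -m crank '[{"offset":[0,-0.2,0.2],"yaw":0,"jaw":0.43},{"offset":[0,0,0],"yaw":0,"jaw":0.43}]'; python3 -m crank '[{"offset":[0,0,0.15],"yaw":0,"jaw":0.43},{"offset":[0,0,0],"yaw":0,"jaw":0.43}]';  python3 -m crank '[{"offset":[0,0,0.15],"yaw":0,"jaw":0.43},{"offset":[0,0,0],"yaw":0,"jaw":0.43}]'
```

```text
time_s: 6.25
position: [0.5262, 0.2864, 0.048]
tool_rot: [0.71, 0.704, -0.0, -0.0]
wrist_force: [-0.5, -0.4, 0.1]
opening: 0.0243
grip_force: 0.0
time_s: 6.45
position: [0.5266, 0.2863, 0.0466]
tool_rot: [0.71, 0.704, -0.0, -0.0]
wrist_force: [-0.4, -0.1, 0.3]
opening: 0.0237
grip_force: 0.0
time_s: 6.65
position: [0.5267, 0.2864, 0.0451]
tool_rot: [0.71, 0.704, -0.0, 0.0]
wrist_force: [-0.6, -0.0, -0.2]
opening: 0.0245
grip_force: 0.0
```

```bash
python3 -m crank '[{"offset":[-0.6,0,0],"yaw":0,"jaw":0.43},{"offset":[-0.8,0,0],"yaw":0,"jaw":0.43},{"offset":[-1,0,0],"yaw":0,"jaw":0.43},{"offset":[-1,0,0],"yaw":0,"jaw":0.43},{"offset":[-1,0,0],"yaw":0,"jaw":0.43},{"offset":[-1,0,0],"yaw":0,"jaw":0.43},{"offset":[-1,0,0],"yaw":0,"jaw":0.43},{"offset":[-1,0,0],"yaw":0,"jaw":0.43},{"offset":[-0.8,0.05,0],"yaw":0,"jaw":0.43},{"offset":[-0.5,0.05,0],"yaw":0,"jaw":0.43},{"offset":[0,0,0],"yaw":0,"jaw":0.43}]'
python3 - <<'E'
from h import *
c=cam("scene"); save(cv2.resize(c["frame"][170:270,200:340],None,fx=5,fy=5,interpolation=cv2.INTER_CUBIC),"pics/s2.png")
c=cam("wrist"); print(seg(c,*OR,.033,proj(c,(.527,.165,.033))))
c=cam("top"); print(seg(c,*OR,.033,proj(c,(.527,.165,.033))))
E
```

```text
time_s: 7.75
position: [0.5272, 0.1983, 0.0452]
tool_rot: [0.711, 0.704, -0.0, 0.0]
wrist_force: [-0.1, 0.3, -0.0]
opening: 0.0242
grip_force: 0.0
(array([250.93598938, 291.20385742]), (51.78856658935547, 60.8271369934082), array([0.52558675, 0.1738326 , 0.033     ]))
(array([167.95735168, 209.1108551 ]), (19.51680564880371, 19.7735652923584), array([0.54045415, 0.37271671, 0.033     ]))
```

View pics/s2.png

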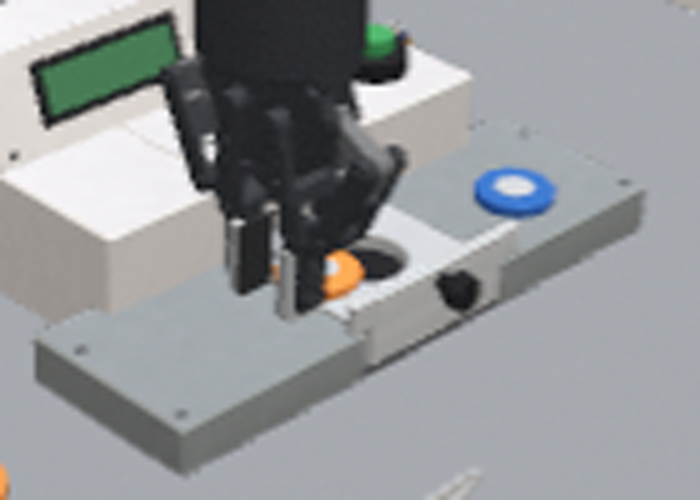

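The disc (crop 340,275) rides square in the finger cradle towards the recess (crop 385,258). I push on.

```bash
python3 -m crank '[{"offset":[-0.6,0,0],"yaw":0,"jaw":0.43},{"offset":[-0.6,0,0],"yaw":0,"jaw":0.43},{"offset":[-0.6,0,0],"yaw":0,"jaw":0.43},{"offset":[-0.6,0,0],"yaw":0,"jaw":0.43},{"offset":[-0.4,0,0],"yaw":0,"jaw":0.43},{"offset":[-0.1,0,0],"yaw":0,"jaw":0.43},{"offset":[0,0,0],"yaw":0,"jaw":0.43},{"offset":[0,0,0],"yaw":0,"jaw":0.43}]'
python3 - <<'E'
from h import *
c=cam("scene"); save(cv2.resize(c["frame"][170:270,220:340],None,fx=6,fy=6,interpolation=cv2.INTER_CUBIC),"pics/s3.png")
c=cam("wrist"); print(seg(c,*OR,.0245,proj(c,(.527,.143,.0245))))
E
```

```text
time_s: 8.7
position: [0.5267, 0.1706, 0.0453]
tool_rot: [0.71, 0.704, 0.0, -0.0]
wrist_force: [-0.3, -0.1, 0.3]
opening: 0.0246
grip_force: 0.0
(array([251.22488403, 283.54464722]), (49.6818733215332, 53.09968948364258), array([0.5254129 , 0.14439508, 0.0245    ]))
```

View pics/s3.png

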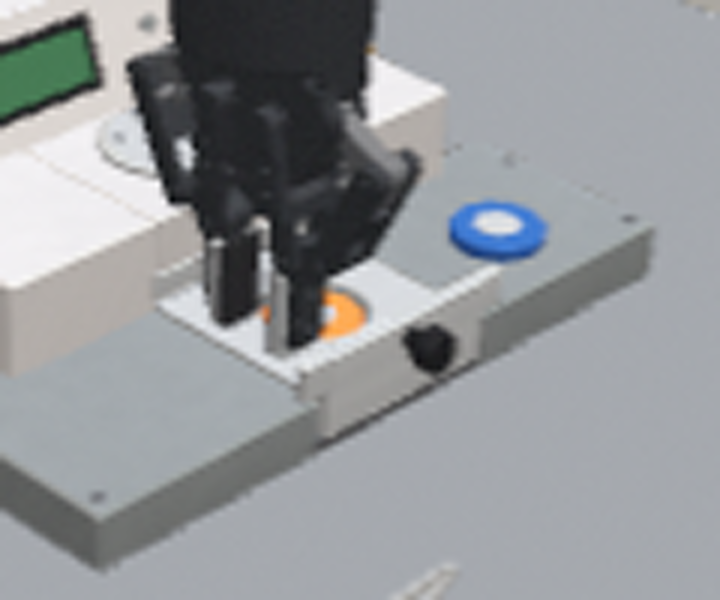

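The disc looks to be down in the recess (crop 340,313). I'll lift clear and check from above.

```bash
python3 -m crank '[{"offset":[0.3,0,-1],"yaw":0,"jaw":0.43},{"offset":[1,0,-4],"yaw":0,"jaw":1},{"offset":[0,0,-5],"yaw":0,"jaw":1},{"offset":[0,-2,-2],"yaw":0,"jaw":1},{"offset":[0,0,0],"yaw":0,"jaw":1},{"offset":[0,0,0],"yaw":0,"jaw":1}]'
python3 - <<'E'
from h import *
c=cam("wrist"); px,ax,P=seg(c,*OR,.0245,proj(c,(.527,.143,.0245))); print(px,ax,P)
u,v=px.astype(int); a=c["frame"][max(v-60,0):v+60,max(u-80,0):u+80]; save(cv2.resize(a,None,fx=4.5,fy=4.5,interpolation=cv2.INTER_CUBIC),"pics/w2.png")
for n,col,z,Q in(("blue",BL,.033,(.514,.048,.033)),("knob",DK,.0355,(.467,.143,.0355))):
    print(n,*seg(c,*col,z,proj(c,Q)))
for d in arm.tip_of("slide_knob","wrist")[:2]: print(d["p"],ray(c,d["pixel"],.0355))
for d in arm.tip_of("start_key_top","wrist")[:2]: print(d["p"],ray(c,d["pixel"],.07))
E
```

```text
time_s: 9.4
position: [0.5069, 0.1836, 0.1659]
tool_rot: [0.71, 0.704, 0.0, 0.001]
wrist_force: [0.9, 0.6, 0.0]
opening: -0.0001
grip_force: 0.0
[269.90969849 221.1872406 ] (32.086734771728516, 35.70065689086914) [0.525611   0.14424389 0.0245    ]
blue [252.03390503 310.91189575] (4.432135581970215, 9.613630294799805) [0.50592642 0.0341443  0.033     ]
knob [212.61047363 228.05194092] (16.375707626342773, 17.195417404174805) [0.46617756 0.14210708 0.0355    ]
0.6 [0.46092612 0.14016369 0.0355    ]
0.37 [0.41248664 0.26842365 0.07      ]
```

View pics/w2.png

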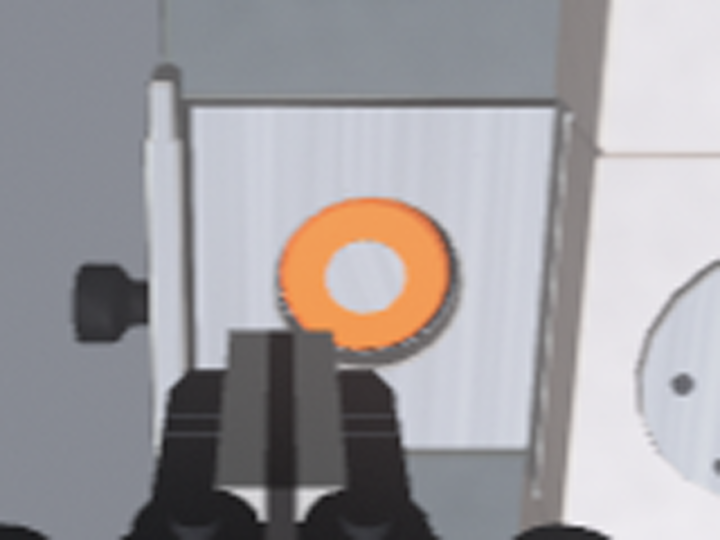

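The disc sits inside the recess circle at crop (365,275), slightly to one side, and the dark gap at lower right is the clearance. I'll move in front of the knob and check its flatness from all three cameras, unobstructed.

```bash
python3 -m crank '[{"offset":[-2.1,-4,0],"yaw":0,"jaw":1},{"offset":[-2,-4,0],"yaw":0,"jaw":1},{"offset":[0,0,0],"yaw":0,"jaw":1},{"offset":[0,0,0],"yaw":0,"jaw":1}]'
python3 - <<'E'
from h import *
from scipy.optimize import least_squares
t=np.linspace(0,2*np.pi,60,endpoint=False)
def circ(P,r,tx,ty):
    M=R.from_rotvec([tx,ty,0]).as_matrix(); return np.array(P)+(M@np.c_[r*np.cos(t),r*np.sin(t),0*t].T).T
ims=[]
for n in("top","wrist","scene"):
    c=cam(n); near=proj(c,(.526,.1435,.0245))
    px,ax,P=seg(c,*OR,.0245,near)
    h=cv2.cvtColor(c["frame"],cv2.COLOR_RGB2HSV); m=cv2.inRange(h,*OR)
    _,l,s,ce=cv2.connectedComponentsWithStats(m); i=min((i for i in range(1,len(s)) if s[i,4]>25),key=lambda i:np.hypot(*(ce[i]-near)))
    cs,_=cv2.findContours((l==i).astype(np.uint8),0,cv2.CHAIN_APPROX_NONE); q=max(cs,key=len)
    el=cv2.fitEllipse(q)
    pr=np.array([proj(c,p) for p in circ(P,.020,0,0)],np.float32); e2=cv2.fitEllipse(pr)
    print(n,P.round(4),np.round(el[1],1),round(el[2]),"flat pred",np.round(e2[1],1),round(e2[2]))
    a=c["frame"]; u,v=near.astype(int); w=24 if n!="wrist" else 40
    ims.append(cv2.resize(a[v-w:v+w,u-w:u+w],(266,266),interpolation=cv2.INTER_CUBIC))
save(np.hstack(ims),"pics/c3.png")
E
```

```text
time_s: 9.95
position: [0.426, 0.1425, 0.1646]
tool_rot: [0.71, 0.704, -0.001, -0.0]
wrist_force: [-0.5, 0.6, 0.8]
opening: -0.0002
grip_force: 0.0
top [0.5264 0.1431 0.0245] [13.7 14.1] 101 flat pred [14.9 14.9] 17
wrist [0.5249 0.1439 0.0245] [33.8 39.7] 56 flat pred [36.4 41.3] 57
scene [0.5261 0.1437 0.0245] [ 6.4 15.6] 91 flat pred [ 8.9 17.2] 93
```

View pics/c3.png

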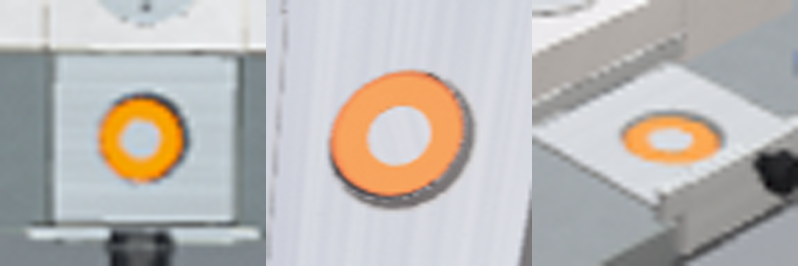

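All three views show the disc flat inside the recess, with an even rim. I lower in front of the knob and push.

```bash
python3 -m crank '[{"offset":[0,0,4.5],"yaw":0,"jaw":1},{"offset":[0,0,4.5],"yaw":0,"jaw":1},{"offset":[0,0,3.2],"yaw":0,"jaw":1},{"offset":[0,0,0],"yaw":0,"jaw":1},{"offset":[0,0.8,0],"yaw":0,"jaw":1},{"offset":[0,0.8,0],"yaw":0,"jaw":1},{"offset":[0,0.8,0],"yaw":0,"jaw":1},{"offset":[0,0.8,0],"yaw":0,"jaw":1},{"offset":[0,0,0],"yaw":0,"jaw":1}]'; python3 -m crank '[{"offset":[0,0.8,0],"yaw":0,"jaw":1},{"offset":[0,0.8,0],"yaw":0,"jaw":1},{"offset":[0,0.8,0],"yaw":0,"jaw":1},{"offset":[0,0.8,0],"yaw":0,"jaw":1},{"offset":[0,0.8,0],"yaw":0,"jaw":1},{"offset":[0,0,0],"yaw":0,"jaw":1}]'
python3 - <<'E'
from h import *
for n in("top","scene"):
    c=cam(n); px,ax,P=seg(c,*OR,.0245,proj(c,(.58,.1435,.0245))); print(P,ax)
E
```

```text
time_s: 11.0
position: [0.4606, 0.1432, 0.0443]
tool_rot: [0.711, 0.704, 0.001, 0.001]
wrist_force: [-0.5, 0.5, -0.3]
opening: -0.0
grip_force: 0.0
time_s: 11.6
position: [0.5004, 0.1424, 0.0433]
tool_rot: [0.711, 0.704, 0.001, 0.0]
wrist_force: [-0.9, 0.1, -0.6]
opening: 0.0001
grip_force: 0.0
[0.5407249  0.37466284 0.0245    ] (19.51680564880371, 19.7735652923584)
[0.52030747 0.39436317 0.0245    ] (16.83719253540039, 25.696882247924805)
```

```bash
python3 -m crank '[{"offset":[0,0.8,0],"yaw":0,"jaw":1},{"offset":[0,0.8,0],"yaw":0,"jaw":1},{"offset":[0,0.6,0],"yaw":0,"jaw":1}]'; python3 -m crank '[{"offset":[0,0.3,0],"yaw":0,"jaw":1},{"offset":[0,0.3,0],"yaw":0,"jaw":1}]';  python3 -m crank '[{"offset":[0,0.3,0],"yaw":0,"jaw":1},{"offset":[0,0,0],"yaw":0,"jaw":1}]'
python3 - <<'E'
from h import *
c=cam("scene"); save(cv2.resize(c["frame"][150:270,200:340],None,fx=5,fy=5,interpolation=cv2.INTER_CUBIC),"pics/s4.png")
E
```

```text
time_s: 12.0
position: [0.5208, 0.1424, 0.0431]
tool_rot: [0.71, 0.704, -0.0, -0.0]
wrist_force: [-3.0, 0.1, -0.3]
opening: 0.0002
grip_force: 1.6
time_s: 12.2
position: [0.5266, 0.1423, 0.0431]
tool_rot: [0.71, 0.704, -0.0, -0.0]
wrist_force: [-2.6, 0.3, 0.9]
opening: -0.0003
grip_force: 1.4
time_s: 12.4
position: [0.5282, 0.1423, 0.0431]
tool_rot: [0.71, 0.704, -0.001, -0.001]
wrist_force: [-5.7, 0.0, 2.7]
opening: 0.0001
grip_force: 2.8
```

View pics/s4.png

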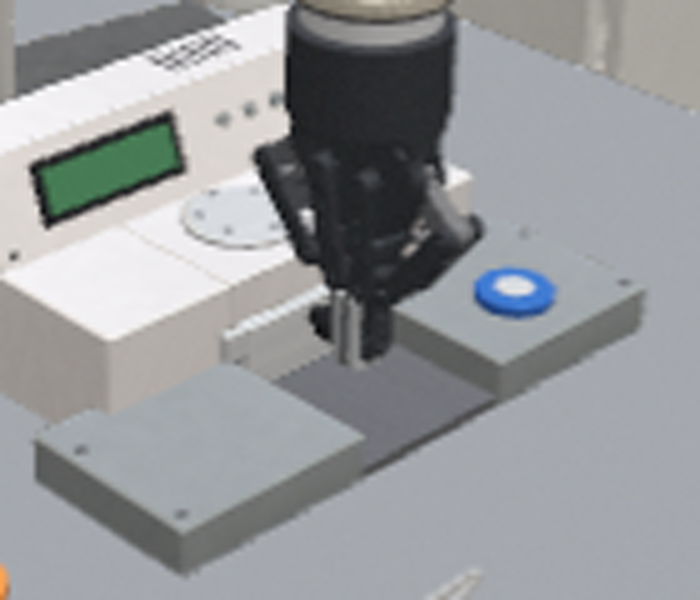

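The slide plate is close to the housing (crop 275,330) and the force is rising. I push a little further to confirm the stop.

```bash
python3 -m crank '[{"offset":[0,0.3,0],"yaw":0,"jaw":1},{"offset":[0,0,0],"yaw":0,"jaw":1}]';  python3 -m crank '[{"offset":[0,0.3,0],"yaw":0,"jaw":1},{"offset":[0,0,0],"yaw":0,"jaw":1},{"offset":[0,0,0],"yaw":0,"jaw":1}]'
```

```text
time_s: 12.65
position: [0.5284, 0.1423, 0.0429]
tool_rot: [0.71, 0.704, -0.004, -0.002]
wrist_force: [-11.6, -0.2, 7.1]
opening: -0.0001
grip_force: 6.1
time_s: 12.95
position: [0.5286, 0.1423, 0.0427]
tool_rot: [0.71, 0.705, -0.006, -0.003]
wrist_force: [-17.8, -1.0, 11.9]
opening: -0.0
grip_force: 9.2
```

The stop is firm: 17.8 N with no further motion, so the slide is home. I back off, rise and go above the key.

```bash
python3 -m crank '[{"offset":[0,-1.5,0],"yaw":0,"jaw":1},{"offset":[0,-1.5,0],"yaw":0,"jaw":1},{"offset":[0,0,-4.5],"yaw":0,"jaw":1},{"offset":[0,0,-4.5],"yaw":0,"jaw":1},{"offset":[0,0,-4.5],"yaw":0,"jaw":1},{"offset":[0,2,-1],"yaw":0,"jaw":1},{"offset":[0,0,0],"yaw":0,"jaw":1},{"offset":[0,0,0],"yaw":0,"jaw":1}]'
python3 - <<'E'
from h import *
s=arm.observe();M=R.from_quat(s['tool_rot']).as_matrix();print(s['position'],M.round(3))
L=[]
for n in("top","scene","wrist"):
    c=cam(n)
    try:
        px=seg(c,*GR,.075,proj(c,(.605,.055,.075)))[0]; L.append((c,px)); print(n,px,proj(c,(.605,.055,.075)),ray(c,px,.075))
    except Exception as e: print(n,e)
A=[];b=[]
for c,px in L:
    p=ray(c,px,0);o=c["pose"][:3,3];d=(p-o)/np.linalg.norm(p-o);Q=np.eye(3)-np.outer(d,d);A.append(Q);b.append(Q@o)
P=np.linalg.solve(sum(A),sum(b));print(P)
print((M.T@(P-s["position"]))*100)
E
```

```text
time_s: 13.75
position: [0.5255, 0.142, 0.1879]
tool_rot: [0.71, 0.704, -0.0, 0.0]
wrist_force: [-0.7, -1.0, -1.0]
opening: -0.0
grip_force: 0.0
[0.52552296 0.141991   0.18793553] [[ 0.009  1.     0.   ]
 [ 1.    -0.009 -0.   ]
 [-0.     0.    -1.   ]]
top [288.11965942 183.88034058] [288.21148979 183.71804211] [0.60458005 0.05523827 0.075     ]
scene [274.21920776 177.92991638] [274.01622793 179.91878033] [0.61237786 0.04644507 0.075     ]
wrist [335.01495361 280.0475769 ] [332.82651782 276.01475612] [0.60766143 0.05013293 0.075     ]
[0.6044393  0.05550581 0.08140557]
[-8.57326337  7.96879795 10.65638337]
```

```bash
python3 -m crank '[{"offset":[-4.3,2,0],"yaw":0,"jaw":1},{"offset":[-4.35,2,0],"yaw":0,"jaw":1},{"offset":[0,4,0],"yaw":0,"jaw":1},{"offset":[0,0,4],"yaw":0,"jaw":1},{"offset":[0,0,3.2],"yaw":0,"jaw":1},{"offset":[0,0,0.5],"yaw":0,"jaw":1},{"offset":[0,0,0],"yaw":0,"jaw":1},{"offset":[0,0,0],"yaw":0,"jaw":1}]'
python3 -m crank '[{"offset":[0,0,0.2],"yaw":0,"jaw":1},{"offset":[0,0,0.2],"yaw":0,"jaw":1},{"offset":[0,0,0],"yaw":0,"jaw":1}]'
python3 -m crank '[{"offset":[0,0,0.2],"yaw":0,"jaw":1},{"offset":[0,0,0.2],"yaw":0,"jaw":1},{"offset":[0,0,0],"yaw":0,"jaw":1}]'
```

```text
time_s: 14.7
position: [0.6053, 0.0559, 0.1125]
tool_rot: [0.71, 0.704, 0.001, 0.001]
wrist_force: [0.6, 0.2, 0.4]
opening: 0.0001
grip_force: 0.0
time_s: 15.0
position: [0.6049, 0.0551, 0.1079]
tool_rot: [0.71, 0.704, 0.0, 0.0]
wrist_force: [-0.3, -0.0, -0.5]
opening: 0.0001
grip_force: 0.0
time_s: 15.3
position: [0.6051, 0.0553, 0.1036]
tool_rot: [0.71, 0.704, 0.0, 0.0]
wrist_force: [-1.4, -0.0, 3.1]
opening: 0.0001
grip_force: 1.5
```

```bash
python3 -m crank '[{"offset":[0,0,0.2],"yaw":0,"jaw":1},{"offset":[0,0,0],"yaw":0,"jaw":1}]'; python3 -m crank '[{"offset":[0,0,0.2],"yaw":0,"jaw":1},{"offset":[0,0,0],"yaw":0,"jaw":1}]'; python3 -m crank '[{"offset":[0,0,0.2],"yaw":0,"jaw":1},{"offset":[0,0,0],"yaw":0,"jaw":1}]'
```

```text
time_s: 15.5
position: [0.6051, 0.0552, 0.1016]
tool_rot: [0.71, 0.704, 0.0, 0.0]
wrist_force: [0.9, -0.5, 5.1]
opening: 0.0001
grip_force: 2.2
time_s: 15.7
position: [0.6052, 0.0553, 0.101]
tool_rot: [0.71, 0.704, 0.0, 0.001]
wrist_force: [-4.0, -0.9, 12.7]
opening: 0.0001
grip_force: 6.4
time_s: 15.9
position: [0.6052, 0.0553, 0.1008]
tool_rot: [0.71, 0.704, -0.0, 0.001]
wrist_force: [-6.0, -3.3, 23.3]
opening: 0.0003
grip_force: 11.9
```

The force went from 3.1 N to 5.1 N like a spring and then hit a hard stop, so the key is fully down. I release it and check.

```bash
python3 -m crank '[{"offset":[0,0,-1],"yaw":0,"jaw":1},{"offset":[0,0,-4],"yaw":0,"jaw":1},{"offset":[0,-2,-5],"yaw":0,"jaw":1},{"offset":[0,-4,-3],"yaw":0,"jaw":1},{"offset":[2,-4,0],"yaw":0,"jaw":1},{"offset":[4,-4,0],"yaw":0,"jaw":1},{"offset":[0,0,0],"yaw":0,"jaw":1},{"offset":[0,0,0],"yaw":0,"jaw":1}]'
python3 - <<'E'
from h import *
c=cam("top"); print(seg(c,*BL,.033,proj(c,(.514,.048,.033)))[2])
ims=[]
for n,P in(("top",(.56,.1,.03)),("scene",(.56,.1,.05))):
    c=cam(n); u,v=proj(c,P).astype(int); ims.append(cv2.resize(c["frame"][v-60:v+60,u-60:u+60],(400,400),interpolation=cv2.INTER_CUBIC))
save(np.hstack(ims),"pics/end.png")
E
```

```text
time_s: 16.7
position: [0.4704, 0.1122, 0.2237]
tool_rot: [0.709, 0.705, -0.0, 0.0]
wrist_force: [0.2, 0.2, -0.4]
opening: -0.0002
grip_force: 0.0
[0.526185   0.04041258 0.033     ]
```

View pics/end.png

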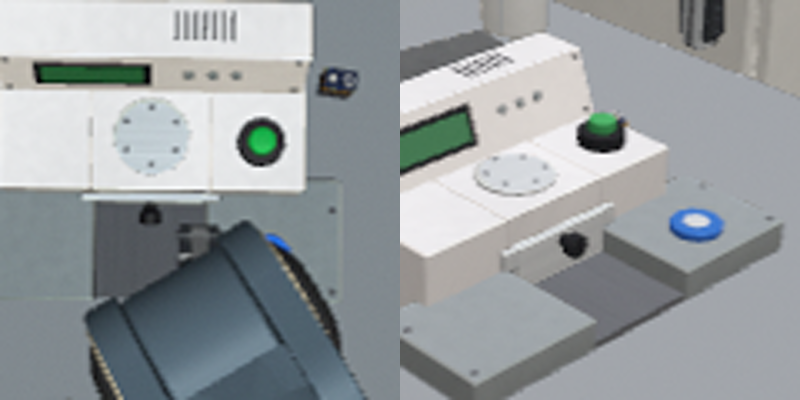

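The slide plate is against the housing, the key is up, and the blue disc is in place (the arm partly hides it in the top view). Nothing is touched, so I hand in.

```bash
python3 -c "
from plant import arm
print(arm.hand_in())"
```

```text
the job is handed in; nothing more can be done
None
```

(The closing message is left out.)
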